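Clamp the awning tube in the pipe vise

ROBOT

A 7-joint arm with a two-finger parallel gripper is mounted at the origin on the work surface. World frame = base frame: x ahead of the robot, y to its left, z up, the work surface at z = 0. Lengths are in mm, angles in degrees, forces in N, time in s.
With the tool pointing down it reaches from about 425 to 925 mm from the base axis. Payload 6.8 kg.
Tool frame: the origin (TCP) lies between the finger pads; the fingertips stand 11 mm ahead of it and the grasp point (between the pads) lies 8 mm behind it; z points along the fingers, y is the line along which they close (so a half turn about z gives the same grasp; the last joint's range is limited). The gripper opens to 85 mm and grips with 20 to 120 N. Pads are 22 mm wide; open, the fingers measure 114 mm over their backs; the gripper's body (76 mm by 85 mm) begins 54 mm behind the grasp point. The pads swing forward as they close: fully open they stand 13 mm farther back than shut.
Start: joints at [59.754, 27.33, 1.283, 89.118, -0.659, 63.558, -4.761], TCP at [275.125, -616.403, 242.308] pointing down, gripper open.
Joint ranges: [-169.35, 169.35], [-19.33, 120.38], [-80.79, 83.38], [13.8, 139.57], [-78.32, 258.32], [9.67, 109.79], [-169.56, 169.56]. Speed limits (degrees/s): [136.94, 136.94, 180, 180, 180, 180, 180].

INTERFACE

Orientations are given as [roll, pitch, yaw] about the fixed x, y, z axes, in that order (R = Rz(yaw) Ry(pitch) Rx(roll)).
In Python, from cell import arm gives the robot as it stands. The module is installed in compiled form; this text tells all that it offers.
- The arm moves only by the tool step_arm, never from a script. Its argument "steps" is text: rows parted by semicolons, each of 4 numbers parted by spaces: the shift along the tool's x, y, z in m, then the turn about the tool's z in degrees. A call has 1 to 12 rows; each row is the pose to reach, as a shift and turn from the pose commanded when the call began, along the tool's axes at that moment; what a row does not reach only later rows make up. A row lasts 1/8 s, in which the tool goes at most 62.5 mm and 10.7 degrees, less where a joint would pass 70% of its speed; a pose out of reach is approached as far as the arm can. A call with a gripper value outside its range is refused whole. "grip" is the finger opening in m, from 0 to 0.0854, set as the call begins (left out, the last holds). The fingers move at their own pace and stop on an object; "newtons" is the grip in N (left out, the last holds). Time passes only in rows, so rows that repeat a pose let the fingers close. It gives the time, the measured TCP pose, the force, the opening and the grip force at its end, in the units of the state.
- arm.sense(): the state, without advancing time (a new reading comes with each control period).
- arm.camera(name): name is "scene" or "top" or "wrist"; returns a dict with "img" (400x640x3 uint8, red, green, blue), "mtx" (3x3 intrinsics, pixels), "k1" (the pictures are not rectified: a ray, as slopes to the right and down, at radius r is drawn at 1 + k1 r^2 times it, then the intrinsics apply), "eye" and "rotation" of the camera in the world. Camera axes: x right, y down, z forward; pixel columns grow to the right and rows downward; lengths in mm; the calibration is good to about 2 mm. A picture is of the moment at which its call begins. There is no depth.
- arm.job_done(): hands the job in; it is judged then, once.
Trained networks look in a picture, given as the dict that the camera call returned (one of the last four; its "shot" number tells which), for a name from the list of things; names that differ only in an ending like _2 or _b are one class to them, and where a whole thing is asked for, a point or a joint stands for the part that bears it (a point fixed in the world has none). Each returns a list of dicts, best first, with "score" (0 to 1); they miss things now and then, are a little off and sometimes report something else, mostly with a low value. They report only what shows in the picture. A call takes as long as a camera call.
- arm.recognise(thing, picture): "bbox" ([left, top, width, height] in pixels, round what is visible of it).
- arm.regions_of(thing, picture): "region" (400x640 bool, what is visible of it) and "bbox" ([left, top, width, height] in pixels, round what is visible of it).
The state is a dict: "t": time; "joints": joint angles; "qvel": joint speeds; "effort": joint torques, N m; "tcp_pos": TCP position; "ee_rot": TCP orientation; "wrist_force": force on the tool from outside, world axes, zero at the start; "torque": the same for the moment, N m; "width": finger opening in mm; "grip_force": force on a finger pad.
Only numpy, scipy, OpenCV 4.12 (cv2) and the standard library are available. Lean on these libraries where they do the work, as an engineer would, in place of code of your own. Each camera call takes 0.05 s, during which the arm holds its last target. There are 200 camera calls.

TASK

Two identical pipe vises are bolted to the bench and one of them has a long round aluminium tube lying in its V seat. Turn the crank on top of that vise clockwise (seen from above) until its jaw has come down on the tube and the crank is tight and will turn no further, then let go. Leave the tube lying in its seat, and leave the crank of the empty vise alone.

Things in the scene. Friction and masses are not known exactly. Their poses are not given: they have to be found in the camera images.
- vise: Pipe vise with the tube: grey base 100 x 130 mm bolted down, yoke 138 mm high over a V seat, jaw under the cross-bar, crank on top. Origin: centre of the underside, on the bench; x along V seat and tube, z up, through the crank's axis. The crank stays at its height as it turns: arm's top at 156 mm, spindle end (16 mm thick) up to 168 mm, upright round black grip at 158 to 205 mm.
- crank (a joint): Its crank's angle (rad), growing clockwise seen from above; starts at 0 to 2.5. At q the grip's centre line is at 55 mm x (cos q, -sin q) in the vise's x, y. The grip is 22 mm thick and spins freely on its pin. A full turn lowers the jaw 12 mm; it touches the tube at 6.28, the crank is hard tight at 6.75. Turns stiffly (about 6 N at the grip), stays where left.
- tube: Round aluminium tube, 30 mm in diameter, 260 mm long, lying loose in the V seat of the vise. Origin: the middle of the tube, on its centre line, 51 mm above the bench; x along the tube.
- spare_crank_knob (a point): Middle of the black grip of the other vise's crank, 182 mm above the bench. That vise is the same in all respects but empty; it is to be left alone.

How it is judged:
By the outcome, as a careful person would: the job done as asked, in the order asked, and still so for the second after the job is handed in, with the robot touching nothing.
It also fails if it takes over 40 s, if anything falls off the work surface, if the arm or the gripper's body presses on something with over 40 N, if the wrist force passes 120 N, or if a joint passes its speed limit or range.

## Working session

There is one attempt and no reset: what is moved stays moved. The work goes in short steps, Python scripts to look and compute and a tool call to move; the robot and the scene stay as the last step left them, time stands still between calls to the robot, and variables do not carry over. Pictures are saved under pics/ and viewed, at most 10 in all, crops included, and the job is handed in when it is done.

Besides the shell and the picture viewer there is one more tool, called after "Request:" by a JSON object that holds its "api" and its "payload". step_arm: Moves the arm, as the interface text tells. Its arguments: {"type":"object","properties":{"steps":{"type":"string"},"grip":{"type":"number"},"newtons":{"type":"number"}},"required":["steps"]}

```bash
mkdir -p pics; cat > h.py <<'E'
import numpy as np, cv2
from cell import arm
def pix2z(c,u,v,z):
    p=cv2.undistortPoints(np.array([[[u,v]]],float),np.array(c["mtx"],float),np.array([c["k1"],0,0,0,0.]))[0,0]
    d=np.array(c["rotation"])@np.array([p[0],p[1],1]); e=np.array(c["eye"])
    return e+d*(z-e[2])/d[2]
def proj(c,P):
    R=np.array(c["rotation"]);q=(np.atleast_2d(P)-np.array(c["eye"]))@R
    o=cv2.projectPoints(q.astype(float),np.zeros(3),np.zeros(3),np.array(c["mtx"],float),np.array([c["k1"],0,0,0,0.]))[0]
    return o[:,0]
def save(c,n): cv2.imwrite("pics/"+n,c["img"][:,:,::-1])
E
python3 - <<'E'
from h import *
s=arm.sense();print(s["t"],s["tcp_pos"],s["ee_rot"])
ims=[]
for n in("scene","top"):
    c=arm.camera(n);print(n,np.round(c["eye"]),np.round(c["rotation"],2).tolist());ims.append(c["img"]);save(c,n+"0.png")
    for t in("vise","crank","tube","spare_crank_knob"):
        print(t,[(r["bbox"],round(r["score"],2)) for r in arm.recognise(t,c)])
E
```

```text
0.0 [ 274.87945392 -615.84867605  241.29363892] [-1.79891984e+02  4.86177213e-03  2.40534282e+01]
scene [991.  50. 678.] [-143.87, -0.54, 98.61]
vise [([206.3, 142.9, 87.9, 90.3], 0.8)]
crank [([207.0, 142.2, 51.3, 33.5], 0.93)]
tube [([213.9, 147.0, 76.4, 97.9], 0.89)]
spare_crank_knob [([404.3, 179.4, 27.7, 38.0], 0.84)]
top [ 357.    0. 1130.] [-166.44, 0.2, -90.12]
vise [([368.3, 188.1, 49.0, 118.5], 0.47)]
crank [([391.0, 214.6, 47.1, 28.8], 0.71)]
tube []
spare_crank_knob [([217.0, 197.1, 26.3, 42.8], 0.57)]
```

View pics/top0.png

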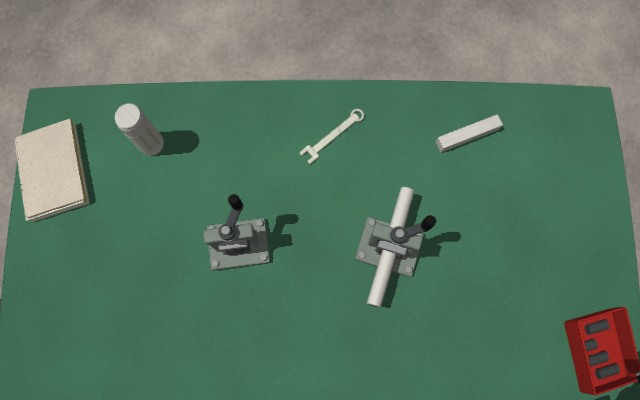

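View pics/scene0.png

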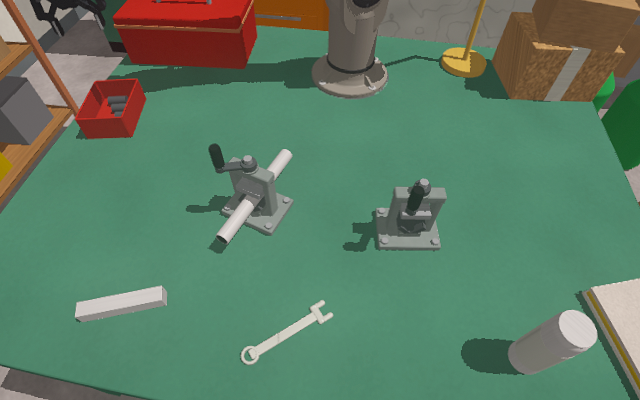

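The top picture shows the tube vise with its spindle at about (399,233), its grip at (428,222) and the tube from (405,189) to (376,303). The spare vise is on the left. In the scene picture the spindle is at (249,160) and the top of the grip at (215,148).

```bash
sed -i 's/^def pix2z/from scipy.spatial.transform import Rotation as Ro\ndef rot(c): return Ro.from_euler("xyz",c["rotation"],degrees=True).as_matrix()\ndef pix2z/; s/np.array(c\["rotation"\])/rot(c)/' h.py
python3 - <<'E'
from h import *
c=arm.camera("top");d=arm.camera("scene")
print("spindle168",pix2z(c,399,232,168),pix2z(d,249,158,168))
print("grip205",pix2z(c,430,220,205),pix2z(d,214,148,205))
print("tube51",pix2z(c,405,190,60),pix2z(c,376,303,60),pix2z(d,288,153,60),pix2z(d,223,237,60))
print("spare205",pix2z(c,235,199,205),pix2z(d,417,184,205))
for cc,n in((c,"top"),(d,"scene")):
    for r in arm.regions_of("crank",cc)[:2]:
        print(n,r["bbox"],r["score"])
    cv2.imwrite  # noqa
a=cv2.resize(c["img"][160:320,340:460],None,fx=3.3,fy=3.3,interpolation=2)
b=cv2.resize(d["img"][130:260,190:310],None,fx=3.3,fy=3.3,interpolation=2)
h=max(len(a),len(b));a=cv2.copyMakeBorder(a,0,h-len(a),0,0,0);b=cv2.copyMakeBorder(b,0,h-len(b),0,0,0)
cv2.imwrite("pics/z1.png",np.hstack([a,b])[:,:,::-1])
E
```

```text
spindle168 [ 541.20579082 -149.57094102  168.        ] [ 542.72471126 -146.50191674  168.        ]
grip205 [ 556.2168154  -202.13991429  205.        ] [ 561.3058351  -200.90745056  205.        ]
tube51 [ 653.61083355 -182.91192933   60.        ] [ 414.05355666 -114.18227518   60.        ] [ 418.46374621 -103.14471232   60.        ] [ 658.6922716  -183.85728753   60.        ]
spare205 [597.10703315 157.20751601 205.        ] [587.95015322 159.102092   205.        ]
top [392.4, 214.5, 42.8, 29.7] 0.87
scene [204.3, 143.7, 51.4, 33.1] 0.72
```

View pics/z1.png

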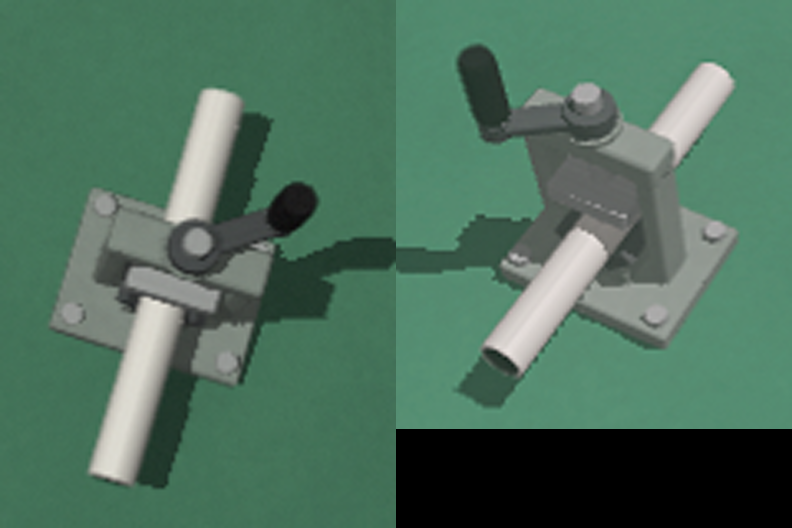

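Request:
{"api": "step_arm", "payload": {"steps": "0.04 -0.025 -0.02 5;0.085 -0.053 -0.03 10;0.128 -0.08 -0.03 15;0.17 -0.106 -0.03 20;0.213 -0.132 -0.03 24;0.256 -0.158 -0.03 24;0.3 -0.185 -0.03 24;0.34 -0.21 -0.03 24;0.38 -0.235 -0.03 24;0.405 -0.25 -0.03 24;0.42 -0.26 -0.03 24;0.4265 -0.264 -0.03 24", "grip": 0.06}}

```text
t: 2.2
tcp_pos: [557.2, -201.1, 272.3]
ee_rot: [180.0, 0.0, 0.1]
wrist_force: [-0.1, -0.1, 0.1]
width: 60.1
grip_force: 0.0
```

```bash
python3 - <<'E'
from h import *
s=arm.sense();print(s["t"],s["tcp_pos"],s["ee_rot"],s["width"],s["wrist_force"])
for n in("wrist","top"):
    c=arm.camera(n);save(c,n+"1.png");print(np.round(c["eye"]))
    print([(r["bbox"],round(r["score"],2)) for r in arm.recognise("crank",c)])
    print(proj(c,[[541,-149,168],[557,-201.5,205]]))
E
```

```text
2.2 [ 557.2436114  -201.06694547  272.28715024] [1.79996079e+02 5.38384317e-03 8.46292559e-02] 60.11256041935271 [-0.12795459 -0.10614441  0.12516927]
[ 629. -202.  403.]
[([251.6, 182.6, 85.8, 42.3], 0.79)]
[[259.64995904 217.165735  ]
 [318.60501607 214.64141835]]
[ 357.    0. 1130.]
[([392.5, 215.0, 46.6, 27.9], 0.75)]
[[398.70480972 232.10835618]
 [429.63575367 219.58503504]]
```

View pics/wrist1.png

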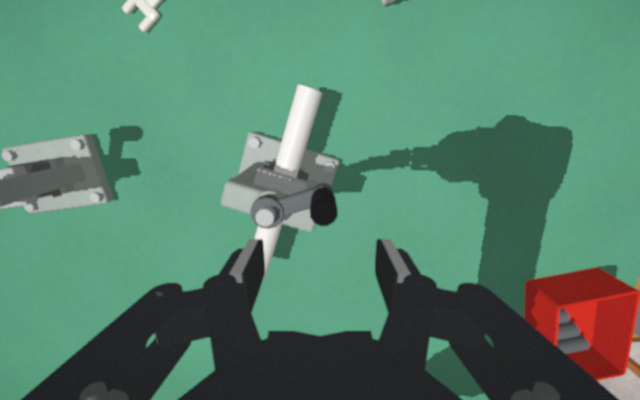

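The wrist picture shows the spindle at about (265,213) and the grip at about (323,206), with its top near (323,216). Both are a few pixels right of the prediction.

```bash
python3 - <<'E'
from h import *
c=arm.camera("wrist")
im=c["img"].astype(int)
print(c["mtx"],pix2z(c,265,213,168),pix2z(c,323,217,205))
m=(im.max(2)<45)[180:235,290:350];ys,xs=np.nonzero(m);
for y in range(180,235,3):
    x=np.nonzero(im[y,290:350].max(1)<45)[0]
    if len(x):print(y,x.min()+290,x.max()+290)
# predicted outline of grip at candidate
for P in([557,-201.5],[557,-203.5]):
    pts=[[P[0]+11*np.cos(a),P[1]+11*np.sin(a),z] for z in(158,205) for a in np.linspace(0,6.28,40)]
    q=proj(c,pts);print(P,q[:40].min(0),q[:40].max(0),q[40:].min(0),q[40:].max(0))
E
```

```text
[[282.63046593   0.         319.40759377]
 [  0.         282.63046593 197.97370706]
 [  0.           0.           1.        ]] [ 544.15578261 -155.85025116  168.        ] [ 554.22744688 -206.66262386  205.        ]
189 315 328
192 312 329
195 311 330
198 310 331
201 310 331
204 309 332
207 309 332
210 310 332
213 310 332
216 311 331
219 312 330
222 317 325
[557, -201.5] [304.54932998 184.08909089] [328.85037148 207.4289688 ] [301.33680591 199.3664565 ] [330.83185437 227.17204572]
[557, -203.5] [306.76000797 184.09006013] [331.06133332 207.4300457 ] [304.01978307 199.36775693] [333.51531395 227.17347008]
```

Request:
{"api": "step_arm", "payload": {"steps": "0 0.002 0.03 0;0 0.002 0.06 0;0 0.002 0.08 0;0 0.002 0.091 0;0 0.002 0.091 0"}}

```text
t: 3.08
tcp_pos: [556.5, -204.0, 180.9]
ee_rot: [-180.0, 0.1, -0.0]
wrist_force: [0.3, 0.8, 0.6]
width: 59.9
grip_force: 0.0
```

Request:
{"api": "step_arm", "payload": {"steps": "0 0 0 0;0 0 0 0;0 0 0 0;0 0 0 0;0 0 0 0;0 0 0 0", "grip": 0.01, "newtons": 40}}

```text
t: 3.82
tcp_pos: [557.5, -204.0, 182.3]
ee_rot: [180.0, -0.1, 0.0]
wrist_force: [-1.4, -0.7, 5.7]
width: 20.7
grip_force: 39.1
```

```bash
python3 - <<'E'
from h import *
s=arm.sense();print(s["t"],s["tcp_pos"],s["ee_rot"],s["width"],s["wrist_force"],s["torque"])
c=arm.camera("wrist");save(c,"w2.png")
E
```

```text
3.825 [ 557.54700764 -203.99030297  182.30691852] [ 1.79952799e+02 -9.14602448e-02  3.39897273e-02] 20.744467608042104 [-1.44755908 -0.72201761  5.66749065] [-0.18462788  0.25018684 -0.01281067]
```

View pics/w2.png

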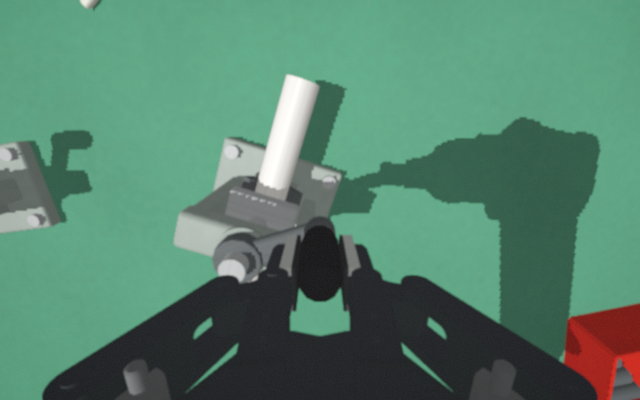

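The picture shows the grip held between the pads at (320,260). Forces are low. Next I compute the arc rows.

```bash
cat >> h.py <<'E'
def rows(a0,angs,r=55.,off=(0,0)):
    a=np.radians(np.array(angs,float));b=np.radians(a0)
    x=r*(np.cos(a)-np.cos(b))/1000+off[0]/1e3;y=-r*(np.sin(a)-np.sin(b))/1000+off[1]/1e3
    print(";".join(f"{p:.4f} {q:.4f} 0 0" for p,q in zip(x,y)))
E
python3 - <<'E'
from h import *
rows(-72.7,-72.7-np.array([3,8,14,21,28,35,42,47]))
E
```

```text
-0.0028 0.0008 0 0;-0.0075 0.0018 0 0;-0.0132 0.0024 0 0;-0.0199 0.0024 0 0;-0.0266 0.0015 0 0;-0.0331 -0.0001 0 0;-0.0393 -0.0025 0 0;-0.0436 -0.0047 0 0
```

Request:
{"api": "step_arm", "payload": {"steps": "-0.003 0.001 0 0;-0.0075 0.002 0 0;-0.013 0.0025 0 0;-0.02 0.0025 0 0;-0.0265 0.0015 0 0;-0.033 0 0 0;-0.0395 -0.0025 0 0;-0.0435 -0.0045 0 0;-0.0435 -0.0045 0 0"}}

```text
t: 5.0
tcp_pos: [514.7, -199.9, 182.3]
ee_rot: [179.9, -0.2, 0.0]
wrist_force: [2.2, -3.2, 4.5]
width: 21.3
grip_force: 39.2
```

```bash
python3 - <<'E'
from h import *
s=arm.sense();print(s["t"],s["tcp_pos"],s["ee_rot"],s["width"],s["wrist_force"],s["torque"])
c=arm.camera("wrist");save(c,"w3.png")
c=arm.camera("top");print([(r["bbox"],round(r["score"],2)) for r in arm.recognise("crank",c)])
E
```

```text
5.0 [ 514.73631034 -199.93871831  182.29371737] [ 1.79910312e+02 -1.95156738e-01  3.31872359e-02] 21.258750456857033 [ 2.15887138 -3.24279262  4.46049439] [-0.6749702  -0.6415059   0.04287141]
[([388.4, 226.4, 40.8, 27.2], 0.46)]
```

View pics/w3.png

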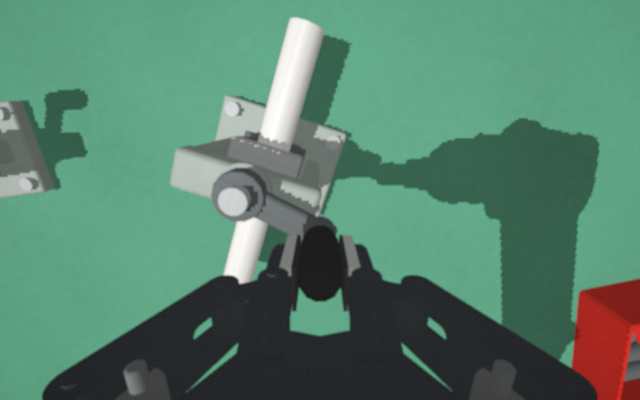

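The crank follows the grip: the arm has swung and forces are small. Continuing.

```bash
python3 - <<'E'
from h import *
k=np.array([4,*(np.arange(1,11)*9+4.),100])
rows(-119.7,-119.7-k);rows(-219.7,-219.7-k)
E
```

```text
-0.0033 -0.0020 0 0;-0.0100 -0.0074 0 0;-0.0159 -0.0137 0 0;-0.0207 -0.0209 0 0;-0.0243 -0.0287 0 0;-0.0267 -0.0370 0 0;-0.0277 -0.0456 0 0;-0.0274 -0.0542 0 0;-0.0257 -0.0627 0 0;-0.0227 -0.0708 0 0;-0.0185 -0.0783 0 0;-0.0151 -0.0829 0 0
0.0026 -0.0029 0 0;0.0090 -0.0086 0 0;0.0162 -0.0133 0 0;0.0241 -0.0168 0 0;0.0325 -0.0190 0 0;0.0411 -0.0199 0 0;0.0497 -0.0194 0 0;0.0581 -0.0175 0 0;0.0662 -0.0144 0 0;0.0736 -0.0101 0 0;0.0803 -0.0046 0 0;0.0843 -0.0004 0 0
```

Request:
{"api": "step_arm", "payload": {"steps": "-0.0035 -0.002 0 0;-0.01 -0.0075 0 0;-0.016 -0.0135 0 0;-0.0205 -0.021 0 0;-0.0245 -0.0285 0 0;-0.0265 -0.037 0 0;-0.0275 -0.0455 0 0;-0.0275 -0.054 0 0;-0.0255 -0.0625 0 0;-0.0225 -0.071 0 0;-0.0185 -0.0785 0 0;-0.015 -0.083 0 0"}}

```text
t: 6.65
tcp_pos: [497.9, -117.1, 182.1]
ee_rot: [179.9, 0.1, 0.0]
wrist_force: [-2.7, -5.2, 12.2]
width: 20.9
grip_force: 40.1
```

Request:
{"api": "step_arm", "payload": {"steps": "0.0025 -0.003 0 0;0.009 -0.0085 0 0;0.016 -0.0135 0 0;0.024 -0.017 0 0;0.0325 -0.019 0 0;0.041 -0.02 0 0;0.0495 -0.0195 0 0;0.058 -0.0175 0 0;0.066 -0.0145 0 0;0.0735 -0.01 0 0;0.0805 -0.0045 0 0;0.0845 -0.0005 0 0"}}

```text
t: 8.15
tcp_pos: [581.9, -114.6, 182.1]
ee_rot: [-179.9, 0.2, 0.1]
wrist_force: [-6.2, 1.3, 15.2]
width: 20.9
grip_force: 40.3
```

```bash
python3 - <<'E'
from h import *
s=arm.sense();print(s["t"],s["tcp_pos"],s["ee_rot"],s["width"],s["wrist_force"],s["torque"])
c=arm.camera("wrist");save(c,"w4.png")
k=np.array([4,10,16,22,28,34,40,46,52,56,60,60])
rows(-319.7,-319.7-k)
E
```

```text
8.15 [ 581.89502461 -114.56488196  182.09503013] [-1.79931936e+02  1.76215300e-01  8.42984247e-02] 20.855049404987575 [-6.18873916  1.30748424 15.2490622 ] [0.28456485 1.36429399 0.01944259]
0.0024 0.0030 0 0;0.0055 0.0078 0 0;0.0082 0.0129 0 0;0.0103 0.0183 0 0;0.0118 0.0239 0 0;0.0127 0.0295 0 0;0.0131 0.0353 0 0;0.0128 0.0410 0 0;0.0119 0.0467 0 0;0.0110 0.0505 0 0;0.0098 0.0541 0 0;0.0098 0.0541 0 0
```

View pics/w4.png

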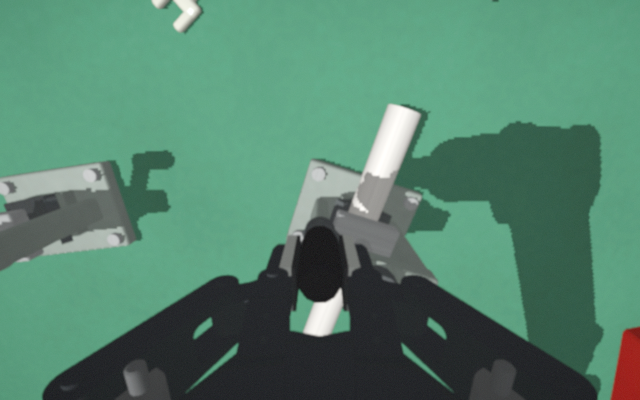

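Request:
{"api": "step_arm", "payload": {"steps": "0.0025 0.003 0 0;0.0055 0.008 0 0;0.008 0.013 0 0;0.0105 0.0185 0 0;0.012 0.024 0 0;0.0125 0.0295 0 0;0.013 0.0355 0 0;0.013 0.041 0 0;0.012 0.0465 0 0;0.011 0.0505 0 0;0.01 0.054 0 0;0.01 0.054 0 0"}}

```text
t: 9.7
tcp_pos: [593.8, -166.9, 182.3]
ee_rot: [-179.8, -0.1, 0.2]
wrist_force: [0.7, 4.5, 8.8]
width: 21.0
grip_force: 39.9
```

```bash
python3 - <<'E'
from h import *
s=arm.sense();print(s["t"],s["tcp_pos"],s["width"],s["wrist_force"],s["torque"])
rows(-19.7,-19.7-np.array([3,6,9,12,15,18,20,20]))
rows(-39.7,-39.7-np.array([2,4,6,8,10,12]))
E
```

```text
9.7 [ 593.77102652 -166.92743057  182.25367589] 21.01795035806607 [0.69943223 4.52444225 8.77892884] [ 0.89307299 -0.10283633  0.05911456]
-0.0010 0.0027 0 0;-0.0022 0.0053 0 0;-0.0035 0.0079 0 0;-0.0050 0.0104 0 0;-0.0066 0.0128 0 0;-0.0083 0.0151 0 0;-0.0095 0.0166 0 0;-0.0095 0.0166 0 0
-0.0013 0.0015 0 0;-0.0026 0.0029 0 0;-0.0039 0.0042 0 0;-0.0053 0.0055 0 0;-0.0067 0.0068 0 0;-0.0082 0.0080 0 0
```

Request:
{"api": "step_arm", "payload": {"steps": "-0.001 0.0025 0 0;-0.002 0.0055 0 0;-0.0035 0.008 0 0;-0.005 0.0105 0 0;-0.0065 0.013 0 0;-0.0085 0.015 0 0;-0.0095 0.0165 0 0;-0.0095 0.0165 0 0", "newtons": 80}}

```text
t: 10.7
tcp_pos: [586.0, -183.0, 182.5]
ee_rot: [-179.8, -0.3, 0.2]
wrist_force: [4.8, 5.0, 5.7]
width: 20.2
grip_force: 77.9
```

Request:
{"api": "step_arm", "payload": {"steps": "-0.0015 0.0015 0 0;-0.0025 0.003 0 0;-0.0025 0.003 0 0"}}

```text
t: 11.08
tcp_pos: [583.8, -185.9, 182.5]
ee_rot: [-179.8, -0.3, 0.2]
wrist_force: [6.3, 4.4, 5.6]
width: 20.2
grip_force: 78.0
```

Request:
{"api": "step_arm", "payload": {"steps": "-0.0015 0.0015 0 0;-0.003 0.0025 0 0;-0.003 0.0025 0 0"}}

```text
t: 11.45
tcp_pos: [581.4, -188.7, 182.5]
ee_rot: [-179.9, -0.4, 0.2]
wrist_force: [8.3, 4.5, 4.1]
width: 20.5
grip_force: 78.0
```

Request:
{"api": "step_arm", "payload": {"steps": "-0.0015 0.0015 0 0;-0.003 0.0025 0 0;-0.003 0.0025 0 0"}}

```text
t: 11.82
tcp_pos: [579.6, -190.4, 182.6]
ee_rot: [-179.8, -0.5, 0.3]
wrist_force: [12.1, 4.8, 1.0]
width: 20.2
grip_force: 78.1
```

Request:
{"api": "step_arm", "payload": {"steps": "-0.002 0.0015 0 0;-0.004 0.003 0 0;-0.004 0.003 0 0"}}

```text
t: 12.2
tcp_pos: [579.2, -190.6, 182.8]
ee_rot: [-179.7, -0.9, 0.4]
wrist_force: [22.4, 7.7, -6.7]
width: 20.3
grip_force: 78.4
```

Request:
{"api": "step_arm", "payload": {"steps": "-0.002 0.0015 0 0;-0.004 0.003 0 0;-0.004 0.003 0 0"}}

```text
t: 12.58
tcp_pos: [578.7, -190.8, 183.0]
ee_rot: [-179.6, -1.2, 0.6]
wrist_force: [32.7, 13.1, -13.4]
width: 20.1
grip_force: 78.6
```

Request:
{"api": "step_arm", "payload": {"steps": "0.004 -0.003 0 0;0.007 -0.005 0 0;0.009 -0.006 0 0;0.009 -0.006 0 0"}}

```text
t: 13.08
tcp_pos: [579.7, -190.5, 182.5]
ee_rot: [-179.8, -0.4, 0.2]
wrist_force: [8.8, 5.2, 3.8]
width: 20.2
grip_force: 80.1
```

Request:
{"api": "step_arm", "payload": {"steps": "0 0 0 0;0 0 0 0;0 0 0 0;0 0 0 0", "grip": 0.06}}

```text
t: 13.58
tcp_pos: [575.5, -194.2, 181.0]
ee_rot: [-180.0, 0.1, 0.0]
wrist_force: [-0.2, -0.9, -0.8]
width: 60.0
grip_force: 0.0
```

```bash
python3 - <<'E'
from h import *
s=arm.sense();print(s["t"],s["tcp_pos"],s["width"],s["wrist_force"],s["torque"])
c=arm.camera("wrist");save(c,"w5.png")
E
```

```text
13.575 [ 575.49568264 -194.1843717   180.99195324] 60.04994418418794 [-0.1761259  -0.94961033 -0.76516978] [ 0.04080633 -0.01990712 -0.03966848]
```

View pics/w5.png

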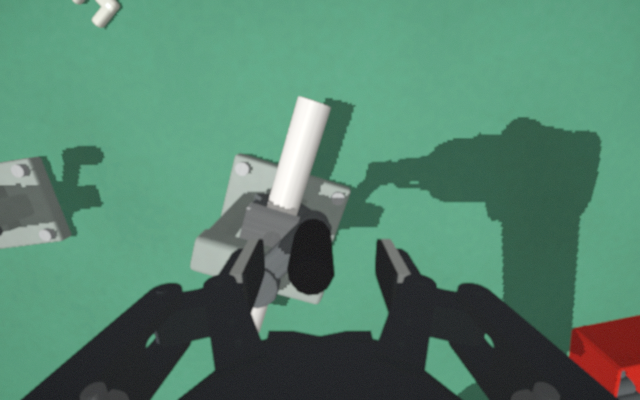

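The gripper is open with the grip free between the pads at (311,258), and the tube is in place. I rise, back away and check.

Request:
{"api": "step_arm", "payload": {"steps": "0 0 -0.03 0;0 0 -0.06 0;0 0 -0.09 0;0 0.03 -0.11 0;0 0.07 -0.12 0;0 0.12 -0.12 0;0 0.17 -0.12 0;0 0.21 -0.12 0;0 0.23 -0.12 0;0 0.23 -0.12 0"}}

```text
t: 14.88
tcp_pos: [575.7, -424.8, 300.8]
ee_rot: [-180.0, 0.0, -0.1]
wrist_force: [-0.1, 0.7, -0.7]
width: 59.9
grip_force: 0.0
```

```bash
python3 - <<'E'
from h import *
c=arm.camera("top");d=arm.camera("scene")
a=cv2.resize(c["img"][160:320,190:460],None,fx=1.8,fy=1.8)
b=cv2.resize(d["img"][110:260,190:350],None,fx=1.9,fy=1.9)[:288]
a=cv2.copyMakeBorder(a,0,max(0,len(b)-len(a)),0,0,0);b=cv2.copyMakeBorder(b,0,max(0,len(a)-len(b)),0,0,0)
cv2.imwrite("pics/z5.png",np.hstack([a,b])[:,:,::-1])
t=np.radians(-43);P=[541.5+55*np.cos(t),-150.5+55*np.sin(t),205]
print("expected grip",proj(c,P),proj(d,P))
for cc in(c,d):print([(r["bbox"],round(r["score"],2)) for r in arm.recognise("crank",cc)])
E
```

```text
expected grip [[421.75431756 206.53256357]] [[217.31401862 157.07759006]]
[([388.1, 200.8, 43.8, 40.4], 0.6)]
[([210.8, 151.3, 45.9, 34.4], 0.8)]
```

View pics/z5.png

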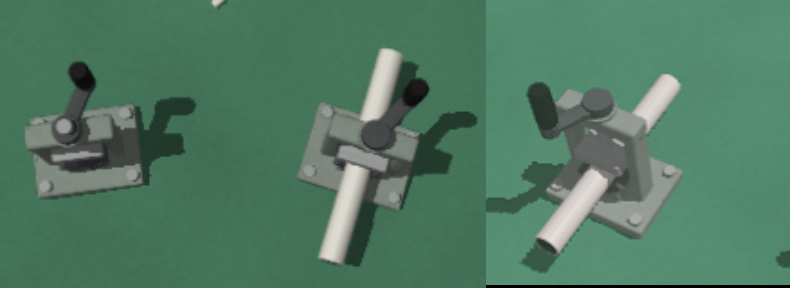

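The jaw is down on the tube, the grip is where it should be when tight (about (422,207) in the top view), the tube is seated, and the spare crank has not moved.

```bash
python3 -c "
from cell import arm
print(arm.job_done())"
```

```text
the job is handed in; nothing more can be done
None
```

I turned the crank clockwise until it was hard tight with the jaw down on the tube, then let go; the tube is still in its seat, the spare crank was not touched, and the job was handed in at about 15 s.

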